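# Wind the humidity recorder and put its pens back on the chart

### The arm

A 7-joint arm with a two-finger parallel gripper is mounted at the origin on the work surface. World frame = base frame: x ahead of the robot, y to its left, z up, the work surface at z = 0. Lengths are in m, angles in rad, forces in N, time in s.
With the tool pointing down it reaches from about 0.425 to 0.925 m from the base axis. Payload 6.8 kg.
Tool frame: the origin (TCP) lies at the very end of the fingers, on their centre line; the grasp point (between the pads) lies 19 mm behind it; z points along the fingers, y is the line along which they close (so a half turn about z gives the same grasp; the last joint's range is limited). The gripper opens to 85 mm and grips with 20 to 120 N. Pads are 22 mm wide; open, the fingers measure 114 mm over their backs; the gripper's body (76 mm by 85 mm) begins 54 mm behind the grasp point. The pads swing forward as they close: fully open they stand 13 mm farther back than shut.
Start: joints at [-1.443, 0.477, 0.022, 1.555, -0.011, 1.109, -0.083], TCP at [0.158, 0.656, 0.231] pointing down, gripper open.
Joint ranges: [-2.96, 2.96], [-0.34, 2.1], [-1.41, 1.46], [0.24, 2.44], [-1.37, 4.51], [0.17, 1.92], [-2.96, 2.96]. Speed limits (rad/s): [2.39, 2.39, 3.14, 3.14, 3.14, 3.14, 3.14].

### API

Orientations are given as a rotation vector (axis times angle).
In Python, from bench import monitor, optics, r gives the robot as it stands.
- The arm moves only by the shell command python3 -m crank 'ROWS' [OPENING] [FORCE]. ROWS is JSON, a list of rows, each a list of 2 entries, a list of its own where there are three numbers: the shift along the tool's x, y, z in cm, then the turn, a rotation vector about the tool's x, y, z in rad. A call has 1 to 5 rows; each row shifts and turns the commanded pose from where the row before left it, along the tool's axes as they then stand; what a row does not reach is not made up. A row lasts 1/10 s, in which the tool goes at most 50 mm and 8.59 degrees, less where a joint would pass 70% of its speed; a pose out of reach is approached as far as the arm can. A call is refused whole if a number of a shift passes 5 or a number of a turn 0.15, either way. A call with a gripper value outside its range is refused whole. OPENING is the finger opening in cm, from 0 to 8.54, set as the call begins (- or left out, the last holds). The fingers move at their own pace and stop on an object; FORCE is the grip in N (left out, the last holds). Time passes only in rows, so rows that do not move let the fingers close. It gives the time, the measured TCP pose, the force, the opening and the grip force at its end, in the units of the state.
- monitor.get_obs(): the state, without advancing time (a new reading comes with each control period).
- optics.grab_frame(name): name is "scene" or "top" or "wrist"; returns (picture, depth): 480x640x3 uint8, red, green, blue; 480x640 float32, m along the optical axis (not along the pixel's ray), 0 where there is no reading.
- optics.camera_model(name): a dict with "vertical_fov" (degrees; the focal length in pixels is half the picture's height over the tangent of half this angle, whatever the lens; pixels are square), "cx", "cy" (the principal point, pixels), "R" (3x3) and "t" (3): a world point X has camera coordinates R X + t; the wrist camera has in their place "hand_eye" (4x4, takes a point from camera to tool coordinates, whose origin is the TCP and whose axes are the flange's). Camera axes: x right, y down, z forward; pixel columns grow to the right and rows downward; lengths in m; the calibration is good to about 2 mm. A picture is of the moment at which its call begins: read the wrist's pose just before it. camera_model takes no time and is no camera call.
- r.hand_in(): hands the job in; it is judged then, once.
The state is a dict: "clock": time; "joints": joint angles; "qvel": joint speeds; "tau": joint torques, N m; "tcp_pos": TCP position; "orientation": TCP orientation; "contact_force": force on the tool from outside, world axes, zero at the start; "moment": the same for the moment, N m; "grip_width": finger opening in m; "gripper_force": force on a finger pad.
Only numpy, scipy, OpenCV 4.12 (cv2) and the standard library are available. Lean on these libraries where they do the work, as an engineer would, in place of code of your own. Each camera call takes 0.05 s, during which the arm holds its last target. There are 200 camera calls.

### The job

Put the bindery's humidity recorder back to work: with the pens still held off the chart, wind its clock with the brass key on top of the drum, clockwise seen from above, until it is fully wound and comes up firm. Then swing the pen lifter's lever all the way back so that both pens lie on the chart, let go, and leave the ink bottle, the chart pack, the screwdriver and the book where they are.

Things in the scene. Friction and masses are not known exactly. Their poses are not given: they have to be found in the camera images.
- recorder: heavy clockwork humidity chart recorder, fixed on the bench, cover off: 150 mm deep (x), 300 mm long (y). Origin: centre of its underside; z up, +x its front (pens), +y the chart drum's end, -y the brass measuring works (105 mm high). Drum: 93 mm across, top 123 mm above the bench, upright axis at x 0, y +85 mm. Two thin pen arms, all below 105 mm, run along its front from a post by the works
- key_grip (a point): centre of the wings of the brass butterfly key, on the drum's upright axis, 151 mm above the bench. The point turns with the key: x along the wings (42 mm wide), y across them (8 mm thick), z up; wings 24 mm high (139 to 163 mm above the bench) on an 11 mm stem. Best gripped across the 8 mm. As 5.6 to 8.2 rad are missing at the start, their angle to the recorder tells how much
- key (a joint): rad, grows as the key turns clockwise seen from above, 0 to 9.0. 9.0 is fully wound: a hard stop (do not force it), wings along the recorder's length (its y). Starts between 0.8 and 3.4, so 5.6 to 8.2 rad are to be wound, in several part turns. Winding takes 0.10 N m, rising to 0.16 N m; a click holds the key wherever it is let go, but fingers dragging on it can turn it back
- lifter_pin (a point): grip point of the upright steel pin on the pen lifter's lever, 143 mm above the bench; the pin is 10 mm thick, from 127 to 154 mm above the bench. The lever is a small level steel bar (9 mm wide) between drum and works on an upright shaft at x +45, y -20 mm in the recorder's frame, 38 mm from the pin. The point turns with the lever: the shaft lies towards its +y, z up
- lifter (a joint): pen lifter's lever, rad, 0 to 1.0, growing clockwise seen from above. 0: bar along the recorder's length, pin towards the works end, both pens on the chart. 1.0: pin swung towards the recorder's back (-x), pens held about 17 mm off the chart. Starts at 0.85 to 1.0; a stop at each end; stays where it is left; takes about 1 N at the pin
- ink_bottle: small amber ink jar, 30 mm across, 50 mm high, on the bench beyond the recorder's drum end; origin at its underside. Not to be moved
- charts: pack of spare charts, 100 x 75 x 12 mm, flat on the bench by the recorder's works end; origin at its underside. Not to be moved
- screwdriver: screwdriver, 140 mm long, lying on the bench in front of the recorder; not to be moved
- book: bound book, 130 x 186 x 20 mm, lying on the right of the bench; origin at its underside. Not to be moved

How it is judged:
On the way, in this order (a step that is already met when the one before it is completed fails the run):
1. the clock is fully wound (key past 8.7 rad) while the pens are still held off the chart (lifter above 0.6 rad) (value of joint key above 8.7 rad and value of joint lifter above 0.6 rad), for 0.2 s.
2. the lifter's lever is swung back (below 0.1 rad) and both pens lie on the chart (value of joint lifter below 0.1 rad), for 0.2 s.
At the end, for the whole second after the job is handed in: the key stands at 8.7 rad or more (within 0.3 rad of its stop), the lifter's lever below 0.1 rad with both pens on the chart, both at rest; ink bottle, chart pack, screwdriver and book not moved by more than 30 mm (value of joint key above 8.7 rad and value of joint lifter below 0.1 rad and velocity of joint key above -0.05 rad/s and velocity of joint lifter below 0.05 rad/s); the robot touches nothing.
It fails at once if the ink bottle, chart pack, screwdriver or book is moved by more than 30 mm (distance of any of ink_bottle, charts, screwdriver, book from where it was at the start of the episode above 0.03 m).
It also fails if it takes over 69 s, if anything falls off the work surface, if the arm or the gripper's body presses on something with over 40 N, if the wrist force passes 120 N, or if a joint passes its speed limit or range.

## Working session

There is one attempt and no reset: what is moved stays moved. The work goes in short steps, Python scripts to look and compute and a shell command to move; the robot and the scene stay as the last step left them, time stands still between calls to the robot, and variables do not carry over. Pictures are saved under pics/ and viewed, at most 10 in all, crops included, and the job is handed in when it is done.

```bash
ls; mkdir -p pics; cat > h.py <<'E'
import numpy as np,cv2
from scipy.spatial.transform import Rotation as Ro
from bench import monitor,optics,r
def cam(n,o=None):
    m=optics.camera_model(n);f=240/np.tan(np.radians(m["vertical_fov"])/2)
    if "R" in m: R=np.array(m["R"]).T;c=-R@np.array(m["t"])
    else:
        T=np.eye(4);T[:3,:3]=Ro.from_rotvec(o["orientation"]).as_matrix();T[:3,3]=o["tcp_pos"]
        T=T@np.array(m["hand_eye"]);R=T[:3,:3];c=T[:3,3]
    return f,m["cx"],m["cy"],R,c
def ray(C,u,v):
    f,cx,cy,R,c=C;return c,R@np.array([(u-cx)/f,(v-cy)/f,1])
def onz(C,u,v,z):
    c,d=ray(C,u,v);return c+d*(z-c[2])/d[2]
def cloud(C,D):
    f,cx,cy,R,c=C;v,u=np.mgrid[:480,:640]
    return (np.stack([(u-cx)/f*D,(v-cy)/f*D,D],-1))@R.T+c
def grab(n):
    o=monitor.get_obs();p,d=optics.grab_frame(n);return o,p,d,cam(n,o)
E
python3 - <<'E'
from h import *
o=monitor.get_obs();print(o)
for n in("top","scene"):
    o,p,d,C=grab(n);cv2.imwrite(f"pics/{n}.png",p[:,:,::-1]);np.savez(f"{n}.npz",p=p,d=d);print(n,C, (d>0).mean())
    X=cloud(C,d);m=(d>0)&(X[...,2]>.13)&(X[...,2]<.17);print(m.sum(),X[m].mean(0) if m.any() else 0)
E
```

```text
pics
{'clock': 0.0, 'joints': array([-1.44310544,  0.47779041,  0.02234422,  1.55643984, -0.01149172,
        1.10929673, -0.08304554]), 'qvel': array([ 1.57377283e-03, -1.74636824e-03,  9.05040110e-04, -1.03207982e-05,
       -1.91972277e-03,  1.95613773e-03, -5.18113584e-04]), 'tau': array([ 1.09089822e-04, -5.96446252e+01,  1.60771362e+00, -2.81198019e+01,
        1.23279059e-02,  9.53895069e-03, -8.44417144e-06]), 'tcp_pos': array([0.15757047, 0.65574953, 0.2303372 ]), 'orientation': array([-3.69395344e-01, -3.11972867e+00,  2.83475807e-03]), 'contact_force': array([ 0.44575479, -0.81459173,  0.43352796]), 'moment': array([ 0.02975764, -0.01854318, -0.00458604]), 'gripper_force': 0.0, 'grip_width': 0.08545752992412463}
top (np.float64(465.64856703823125), 322.4396149200222, 237.92588989866297, array([[ 0.02022249, -0.9792243 ,  0.20176921],
       [-0.99979027, -0.0191533 ,  0.00725024],
       [-0.00323507, -0.20187352, -0.97940626]]), array([ 0.35156967, -0.10248488,  1.24205303])) 0.9958235677083334
14297 [0.62111105 0.50859869 0.15202655]
scene (np.float64(504.1351143768077), 317.1440105420887, 247.02302208022493, array([[ 0.0188878 ,  0.81642504, -0.57714245],
       [ 0.99969202, -0.00612761,  0.02404821],
       [ 0.01609706, -0.57741892, -0.81628934]]), array([ 1.17121723, -0.14320338,  0.95889008])) 0.9959212239583334
7476 [0.47037852 0.37105752 0.15476897]
```

View pics/top.png

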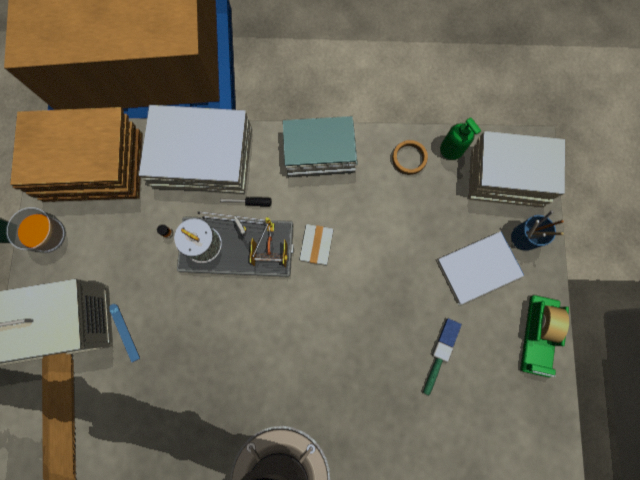

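View pics/scene.png

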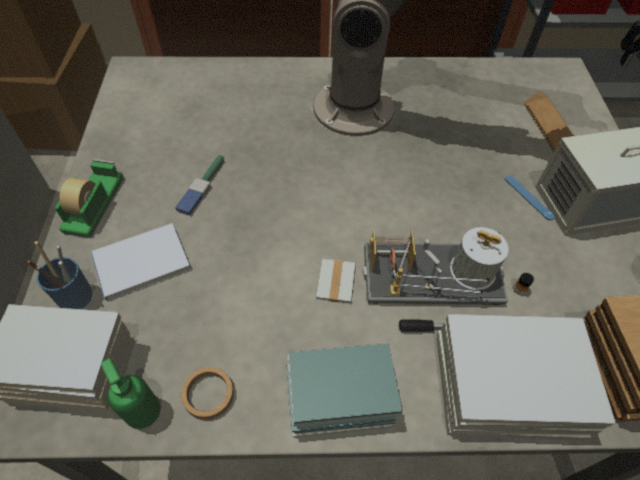

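The top view shows the recorder at px (178-293, 215-275), with the drum at (193,237), the brass key at (190,236), the works at (268,245) and the lever and pin near (240,225). The ink bottle is at (163,231), the screwdriver at (245,202) and the charts at (317,244). In the scene view the key is at (488,238) and the lever near (432,257).

```bash
python3 - <<'E'
from h import *
ims=[]
for n,(u0,v0) in(("top",(150,185)),("scene",(350,215))):
    z=np.load(n+".npz");p,d=z["p"],z["d"];C=cam(n);X=cloud(C,d)
    ims.append(cv2.resize(p[v0:v0+105,u0:u0+190][:,:,::-1],None,fx=4,fy=4,interpolation=cv2.INTER_CUBIC)[:300*2,:760])
    hs=cv2.cvtColor(p,cv2.COLOR_RGB2HSV)
    m=(hs[...,1]>120)&(hs[...,0]>8)&(hs[...,0]<30)&(X[...,2]>.128)&(X[...,2]<.18)
    reg=(X[...,0]>.4)&(X[...,0]<.75)&(X[...,1]>.0)&(X[...,1]<.35)
    k=m&reg; P=X[k];v,u=np.nonzero(k)
    print(n,"key",k.sum(),P.mean(0),P[:,2].max(),u.mean(),v.mean(), onz(C,u.mean(),v.mean(),.151))
    w,V=np.linalg.eigh(np.cov(P[:,:2].T));print(" dir",V[:,1],np.degrees(np.arctan2(V[1,1],V[0,1])),np.sqrt(w))
    dm=reg&(X[...,2]>.115)&(X[...,2]<.128)
    cc,nn=cv2.minEnclosingCircle(X[dm][:,:2].astype(np.float32));print(" drum",cc,nn,dm.sum())
    # base
    bm=reg&(X[...,2]>.008)&(X[...,2]<.04)&(hs[...,2]<120)
    c=max(cv2.findContours(bm.astype(np.uint8),0,1)[0],key=cv2.contourArea)[:,0]
    print(" base",cv2.minAreaRect(X[c[:,1],c[:,0],:2].astype(np.float32)),np.median(X[bm][:,2]))
    # pin
    pm=reg&(X[...,2]>.11)&(~m)
    no,l,s,ce=cv2.connectedComponentsWithStats(pm.astype(np.uint8))
    for i in range(1,no):
        if s[i,4]>3: print("  comp",s[i,4],ce[i],X[l==i].mean(0),X[l==i][:,2].max())
cv2.imwrite("pics/c1.png",ims[0]);cv2.imwrite("pics/c2.png",ims[1])
E
```

```text
top key 52 [0.57766435 0.22284689 0.15785736] 0.16524968037562315 189.3653846153846 234.25 [0.5790977  0.22489537 0.151     ]
 dir [0.47323682 0.88093525] 61.755388558865974 [0.00185885 0.01273366]
 drum (0.6839381456375122, 0.1895454227924347) 0.1560322493314743 1038
 base ((0.5781223177909851, 0.1435430943965912), (0.29075711965560913, 0.1507384181022644), 88.53946685791016) 0.02834868439199889
  comp 24 [161.75       173.83333333] [0.74349094 0.3195565  0.11173611] 0.11560170169802797
  comp 12 [170.41666667 173.41666667] [0.74528412 0.29775602 0.11100429] 0.11452140612993045
  comp 20 [178.95 174.9 ] [0.74141708 0.27530271 0.11190176] 0.115024202447775
  comp 38 [190.73684211 174.86842105] [0.74213187 0.24525689 0.11174337] 0.11608757969844996
  comp 44 [205.02272727 175.61363636] [0.74086074 0.20865479 0.11166978] 0.11728681033479438
  comp 97 [225.34020619 176.35051546] [0.73983916 0.15664212 0.11179125] 0.11479254164296715
  comp 7 [152.71428571 174.42857143] [0.74159744 0.34266833 0.11132339] 0.1123193860254772
  comp 74 [240.05405405 225.85135135] [0.60604353 0.10763149 0.13
[... 1903 characters left out ...]
391304] [0.74357616 0.29635538 0.11097186] 0.11257276631472135
  comp 14 [466.07142857 320.85714286] [0.74360114 0.15808423 0.11113803] 0.11247861794606318
  comp 22 [548.86363636 320.68181818] [0.7448877  0.31489597 0.11107062] 0.11306487365691065
  comp 11 [557.90909091 320.18181818] [0.7441177  0.3322819  0.11125467] 0.11410872343765788
  comp 14 [564.35714286 321.        ] [0.74584527 0.34414758 0.11103216] 0.11348604987647248
  comp 11 [472.36363636 322.27272727] [0.74653987 0.16947752 0.11086657] 0.11194382251630486
  comp 12 [491.75       321.83333333] [0.74599716 0.20626283 0.11082   ] 0.11200579298033275
  comp 4 [496.75 321.5 ] [0.74534204 0.21591582 0.11069144] 0.11109700109823206
```

View pics/c1.png

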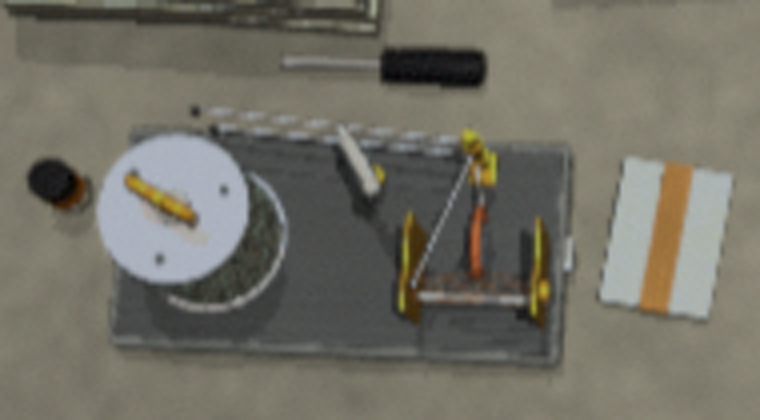

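View pics/c2.png

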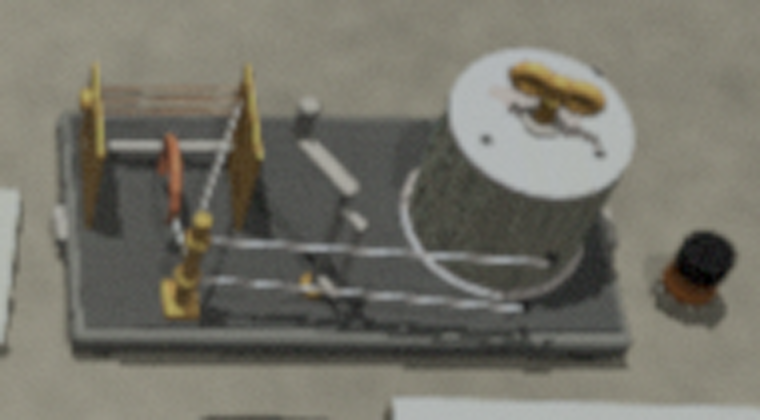

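The crops confirm it. The pin stands at about (375,195) in the top crop, so the lever is swung back, and the wings are on the drum at about 62° world, which leaves about 5.8 rad to wind. Next I work out the transit heights and the moves to reach above the key.

```bash
python3 - <<'E'
from h import *
for n in("top","scene"):
    z=np.load(n+".npz");X=cloud(cam(n),z["d"]);H={}
    for x0 in np.arange(.1,.75,.1):
        row=[]
        for y0 in np.arange(-.1,.85,.1):
            m=(abs(X[...,0]-x0)<.05)&(abs(X[...,1]-y0)<.05);row.append(round(float(X[m][:,2].max()),2) if m.any() else None)
        print(round(x0,1),row)
    m=(X[...,2]>.135)&(abs(X[...,0]-.605)<.04)&(abs(X[...,1]-.1)<.04);print("pin",X[m].mean(0),m.sum(),X[m].min(0),X[m].max(0))
o=monitor.get_obs();R=Ro.from_rotvec(o["orientation"]).as_matrix();print(R.round(3))
print(R.T@(np.array([.579,.224,.23])-o["tcp_pos"])*100)
E
```

```text
0.1 [0.21, 0.27, 0.26, 0.01, 0.01, 0.01, 0.05, 0.05, 0.01, None]
0.2 [0.01, 0.01, 0.01, 0.01, 0.01, 0.01, 0.05, 0.06, 0.01, None]
0.3 [0.01, 0.01, 0.01, 0.01, 0.01, 0.17, 0.17, 0.17, 0.09, None]
0.4 [1.24, 0.01, 0.01, 0.01, 0.01, 0.01, 0.17, 0.2, None, None]
0.5 [0.02, 0.1, 0.1, 0.13, 0.13, 0.01, 0.17, 0.17, 0.09, None]
0.6 [0.02, 0.12, 0.16, 0.17, 0.13, 0.01, 0.01, 0.09, 0.09, None]
0.7 [0.01, 0.02, 0.11, 0.12, 0.12, 0.15, 0.15, 0.15, 0.15, None]
pin [0.58949715 0.09687328 0.15084053] 22 [0.58494526 0.09319966 0.13774437] [0.59396563 0.10145498 0.15632864]
0.1 [0.34, 0.36, 0.35, 0.01, 0.01, 0.01, 0.05, 0.35, 0.01, -0.0]
0.2 [0.01, 0.01, 0.01, 0.01, 0.01, 0.01, 0.04, 0.35, None, None]
0.3 [0.01, 0.01, 0.01, 0.01, 0.01, 0.17, 0.17, 0.17, None, None]
0.4 [0.01, 0.01, 0.01, 0.01, 0.01, 0.01, 0.17, 0.2, 0.04, None]
0.5 [0.02, 0.1, 0.1, 0.13, 0.13, 0.01, 0.17, 0.17, 0.0, None]
0.6 [0.02, 0.12, 0.16, 0.16, 0.13, 0.01, 0.01, 0.01, None, None]
0.7 [0.01, 0.02, 0.11, 0.11, 0.11, 0.15, 0.15, None, None, None]
pin [0.59162949 0.09834039 0.14787117] 42 [0.58626293 0.09401125 0.13559591] [0.59563363 0.1038428  0.15600887]
[[-0.972  0.234 -0.   ]
 [ 0.234  0.972 -0.002]
 [-0.    -0.002 -1.   ]]
[-51.06218569 -32.14167473   0.10313857]
```

```bash
python3 -m crank '[[[0,0,-4],[0,0,0]],[[0,0,-4],[0,0,0]],[[-4.2,-2.6,0],[0,0,0]],[[-4.2,-2.6,0],[0,0,0]],[[-4.2,-2.6,0],[0,0,0]]]' 6; python3 -m crank '[[[-4.2,-2.6,0],[0,0,0]],[[-4.2,-2.6,0],[0,0,0]],[[-4.2,-2.6,0],[0,0,0]],[[-4.2,-2.6,0],[0,0,0]],[[-4.2,-2.6,0],[0,0,0]]]'; python3 -c "
from h import *
o=monitor.get_obs();print(o['joints'].round(2));R=Ro.from_rotvec(o['orientation']).as_matrix();print(R.T@(np.array([.579,.224,.26])-o['tcp_pos'])*100)"
```

```text
clock: 0.6
tcp_pos: [0.2628, 0.5497, 0.3111]
orientation: [0.368, 3.12, -0.0]
contact_force: [0.4, 0.6, 0.6]
grip_width: 0.0599
gripper_force: 0.0
clock: 1.1
tcp_pos: [0.4367, 0.3737, 0.3111]
orientation: [-0.369, -3.12, 0.0]
contact_force: [0.3, 1.7, -0.3]
grip_width: 0.0602
gripper_force: 0.0
[-0.97  0.24  0.19  1.71 -0.05  1.19  0.57]
[-17.330655   -11.23738579   5.10867359]
```

```bash
python3 -m crank '[[[-4.2,-2.7,1],[0,0,0]],[[-4.2,-2.7,1],[0,0,0]],[[-4.2,-2.7,1],[0,0,0]],[[-4.2,-2.7,1],[0,0,0]],[[-0.5,-0.4,0],[0,0,-0.14]]]'; python3 -m crank '[[[0,0,0],[0,0,-0.145]],[[0,0,0],[0,0,-0.145]],[[0,0,0],[0,0,-0.145]],[[0,0,0],[0,0,-0.145]],[[0,0,0],[0,0,-0.145]]]';python3 -m crank '[[[0,0,0],[0,0,-0.145]],[[0,0,0],[0,0,-0.145]],[[0,0,0],[0,0,-0.145]],[[0,0,0],[0,0,0]]]'; python3 - <<'E'
from h import *
o,p,d,C=grab("wrist");cv2.imwrite("pics/w1.png",p[:,:,::-1]);np.savez("w1.npz",p=p,d=d)
print(o['joints'].round(2));R=Ro.from_rotvec(o['orientation']).as_matrix();print(R.round(3),C[4])
X=cloud(C,d);hs=cv2.cvtColor(p,cv2.COLOR_RGB2HSV)
k=(d>0)&(hs[...,1]>120)&(hs[...,0]>8)&(hs[...,0]<30)&(X[...,2]>.135)&(X[...,2]<.18)&(np.hypot(X[...,0]-.58,X[...,1]-.224)<.04)
P=X[k];v,u=np.nonzero(k);print(k.sum())
if k.any():
    t=k&(X[...,2]>.155);print("key",P.mean(0),X[t].mean(0),P[:,2].max());rc=cv2.minAreaRect(X[t][:,:2].astype(np.float32));print(rc)
    w,V=np.linalg.eigh(np.cov(X[t][:,:2].T));print(np.degrees(np.arctan2(V[1,1],V[0,1])))
m=(d>0)&(X[...,2]>.135)&(abs(X[...,0]-.605)<.04)&(abs(X[...,1]-.1)<.04);print("pin",m.sum(),X[m].mean(0))
E
```

```text
clock: 1.6
tcp_pos: [0.5785, 0.2211, 0.2702]
orientation: [-0.163, -3.137, 0.008]
contact_force: [-0.0, -0.0, 0.4]
grip_width: 0.0601
gripper_force: 0.0
clock: 2.1
tcp_pos: [0.575, 0.2287, 0.2715]
orientation: [0.981, -2.983, 0.0]
contact_force: [-0.3, 0.0, 0.1]
grip_width: 0.0599
gripper_force: 0.0
clock: 2.5
tcp_pos: [0.5751, 0.2287, 0.2716]
orientation: [1.595, -2.706, -0.0]
contact_force: [0.3, -0.6, -0.3]
grip_width: 0.0596
gripper_force: 0.0
[-0.51  0.35  0.04  1.65 -0.01  1.14  2.17]
[[-0.484 -0.875 -0.001]
 [-0.875  0.484 -0.   ]
 [ 0.001  0.001 -1.   ]] [0.53525124 0.15664823 0.41376838]
383
key [0.57542789 0.22178812 0.15840962] [0.57595018 0.22238782 0.15923771] 0.16317580578285312
((0.5780165195465088, 0.2254762500524521), (0.046578746289014816, 0.007302691228687763), 61.05299758911133)
61.96637774678565
pin 317 [0.5880675  0.10076884 0.15048043]
```

View pics/w1.png

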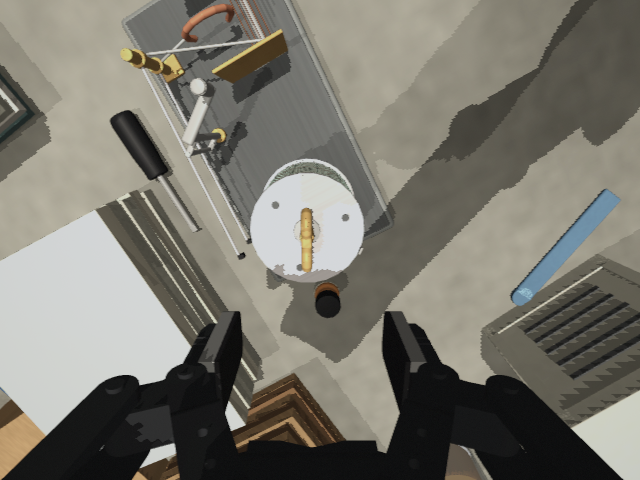

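The wrist view shows the key wings at (306,240), vertical between the fingers and off by about 5 mm across. I correct that, go down and grip.

```bash
python3 -m crank '[[[0.2,-0.5,4.5],[0,0,0]],[[0,0,4.5],[0,0,0]],[[0,0,3],[0,0,0]],[[0,0,1.7],[0,0,0]],[[0,0,0],[0,0,0]]]' 5; python3 -m crank '[[[0,0,0],[0,0,0]],[[0,0,0],[0,0,0]],[[0,0,0],[0,0,0]],[[0,0,0],[0,0,0]]]' 0 60
```

```text
clock: 3.05
tcp_pos: [0.5767, 0.2238, 0.1319]
orientation: [1.586, -2.705, -0.0]
contact_force: [-0.6, 0.1, 0.2]
grip_width: 0.0502
gripper_force: 0.0
clock: 3.45
tcp_pos: [0.5785, 0.2259, 0.1367]
orientation: [-1.593, 2.706, 0.002]
contact_force: [-2.6, 1.1, 5.0]
grip_width: 0.0069
gripper_force: 58.7
```

```bash
python3 -m crank '[[[0,0,-0.2],[0,0,0.1]],[[0,0,0],[0,0,0.14]],[[0,0,0],[0,0,0.14]],[[0,0,0],[0,0,0.14]],[[0,0,0],[0,0,0.14]]]'; python3 -c "
from h import *
o=monitor.get_obs();print(o['joints'].round(2),o['moment'],o['contact_force'])"
```

```text
clock: 3.95
tcp_pos: [0.5784, 0.2258, 0.137]
orientation: [-0.623, 3.079, 0.002]
contact_force: [0.3, 2.0, -8.1]
grip_width: 0.0073
gripper_force: 59.0
[-0.61  0.49  0.19  1.79 -0.12  0.87  1.6 ] [ 0.52644891 -0.1867863   0.15854669] [ 0.30199433  2.04689949 -8.09048852]
```

```bash
T='[[[0,0,0],[0,0,0.145]],[[0,0,0],[0,0,0.145]],[[0,0,0],[0,0,0.145]],[[0,0,0],[0,0,0.145]],[[0,0,0],[0,0,0.145]]]' ; unset T
python3 -m crank '[[[0,0,0.1],[0,0,0.145]],[[0,0,0],[0,0,0.145]],[[0,0,0],[0,0,0.145]],[[0,0,0],[0,0,0.145]],[[0,0,0],[0,0,0.145]]]'
python3 -m crank '[[[0,0,0],[0,0,0.145]],[[0,0,0],[0,0,0.145]],[[0,0,0],[0,0,0.145]],[[0,0,0],[0,0,0.145]],[[0,0,0],[0,0,0.145]]]'
python3 -c "
from h import *
o=monitor.get_obs();print(o['joints'].round(2),o['moment'],o['contact_force'])"
python3 -m crank '[[[0,0,0],[0,0,0.145]],[[0,0,0],[0,0,0.145]],[[0,0,0],[0,0,0.145]],[[0,0,0],[0,0,0.145]],[[0,0,0],[0,0,0.145]]]'
python3 -m crank '[[[0,0,0],[0,0,0.145]],[[0,0,0],[0,0,0.145]],[[0,0,0],[0,0,0.145]],[[0,0,0],[0,0,0.145]],[[0,0,0],[0,0,0]]]'
python3 -c "
from h import *
o=monitor.get_obs();print(o['joints'].round(2),o['moment'],o['contact_force'])"
```

```text
clock: 4.45
tcp_pos: [0.5785, 0.2258, 0.1369]
orientation: [-0.51, -3.1, -0.003]
contact_force: [-2.2, 0.7, -1.5]
grip_width: 0.0072
gripper_force: 59.8
clock: 4.95
tcp_pos: [0.5785, 0.2258, 0.1369]
orientation: [-1.575, -2.717, -0.002]
contact_force: [-1.9, 1.2, -0.9]
grip_width: 0.007
gripper_force: 60.0
[-0.87  0.54  0.55  1.8  -0.36  0.89  0.36] [0.13252485 0.30997981 0.19396214] [-1.87898469  1.1623427  -0.90776528]
clock: 5.45
tcp_pos: [0.5784, 0.2259, 0.1369]
orientation: [-2.436, -1.981, -0.002]
contact_force: [-1.1, 0.1, -0.3]
grip_width: 0.0073
gripper_force: 60.2
clock: 5.95
tcp_pos: [0.5785, 0.2258, 0.1368]
orientation: [-2.898, -1.209, -0.0]
contact_force: [-3.7, 1.2, 5.4]
grip_width: 0.0073
gripper_force: 58.7
[-1.08  0.66  0.89  1.82 -0.61  0.97 -0.71] [ 0.21677968  0.80808028 -0.10050031] [-3.73094649  1.24793565  5.44858553]
```

```bash
python3 -m crank '[[[0,0,0],[0,0,0]],[[0,0,0],[0,0,0]],[[0,0,0],[0,0,0]],[[0,0,-4],[0,0,0]],[[0,0,0],[0,0,-0.146]]]' 6
python3 -m crank '[[[0,0,0],[0,0,-0.143]],[[0,0,0],[0,0,-0.143]],[[0,0,0],[0,0,-0.143]],[[0,0,0],[0,0,-0.143]],[[0,0,0],[0,0,-0.143]]]'
python3 -m crank '[[[0,0,0],[0,0,-0.143]],[[0,0,0],[0,0,-0.143]],[[0,0,0],[0,0,-0.143]],[[0,0,0],[0,0,-0.143]],[[0,0,0],[0,0,-0.143]]]'
python3 -m crank '[[[0,0,0],[0,0,-0.143]],[[0,0,0],[0,0,-0.143]],[[0,0,0],[0,0,-0.143]],[[0,0,0],[0,0,-0.143]],[[0,0,0],[0,0,-0.143]]]'
python3 -m crank '[[[0,0,0],[0,0,-0.143]],[[0,0,0],[0,0,-0.143]],[[0,0,0],[0,0,-0.143]],[[0,0,0],[0,0,-0.143]],[[0,0,0],[0,0,-0.143]]]'
python3 -m crank '[[[0,0,0],[0,0,-0.14]],[[0,0,0],[0,0,0]],[[0,0,0],[0,0,0]]]'
cat > look.py <<'E'
from h import *
import sys
o,p,d,C=grab("wrist");cv2.imwrite(sys.argv[1],p[:,:,::-1])
R=Ro.from_rotvec(o['orientation']).as_matrix();print(o['joints'].round(2),"t",o['tcp_pos'],"yaw",np.degrees(np.arctan2(R[1,0],R[0,0])))
X=cloud(C,d);hs=cv2.cvtColor(p,cv2.COLOR_RGB2HSV)
t=(d>0)&(hs[...,1]>120)&(hs[...,0]>8)&(hs[...,0]<30)&(X[...,2]>.152)&(X[...,2]<.18)&(np.hypot(X[...,0]-.58,X[...,1]-.224)<.04)
if t.sum()>5:
    rc=cv2.minAreaRect(X[t][:,:2].astype(np.float32));w,V=np.linalg.eigh(np.cov(X[t][:,:2].T));print("key",t.sum(),rc,np.degrees(np.arctan2(V[1,1],V[0,1])))
m=(d>0)&(X[...,2]>.137)&(abs(X[...,0]-.605)<.045)&(abs(X[...,1]-.09)<.05)
if m.any(): print("pin",m.sum(),X[m].mean(0),(X[m].min(0)+X[m].max(0))/2,X[m][:,2].max())
E
python3 look.py pics/w2.png
```

```text
clock: 6.45
tcp_pos: [0.5816, 0.2245, 0.1798]
orientation: [2.8, 1.42, 0.01]
contact_force: [1.0, -0.9, -0.4]
grip_width: 0.0595
gripper_force: 0.0
clock: 6.95
tcp_pos: [0.579, 0.2244, 0.1762]
orientation: [2.122, 2.316, 0.001]
contact_force: [1.0, 0.2, -0.4]
grip_width: 0.0596
gripper_force: 0.0
clock: 7.45
tcp_pos: [0.5791, 0.2243, 0.1762]
orientation: [1.177, 2.912, 0.001]
contact_force: [0.7, 0.6, 0.1]
grip_width: 0.0602
gripper_force: 0.0
clock: 7.95
tcp_pos: [0.5791, 0.2243, 0.1762]
orientation: [0.084, 3.14, 0.0]
contact_force: [-0.5, -0.1, -0.3]
grip_width: 0.0602
gripper_force: 0.0
clock: 8.45
tcp_pos: [0.5791, 0.2242, 0.1762]
orientation: [-1.02, 2.971, -0.0]
contact_force: [0.6, -0.6, -0.2]
grip_width: 0.0601
gripper_force: 0.0
clock: 8.75
tcp_pos: [0.579, 0.2243, 0.1762]
orientation: [-1.211, 2.898, 0.0]
contact_force: [-0.3, -0.4, -0.3]
grip_width: 0.06
gripper_force: 0.0
[-0.58  0.44  0.15  1.75 -0.08  0.95  1.96] t [0.57898542 0.22430263 0.17615026] yaw -134.6605163826182
key 1195 ((0.5777978897094727, 0.22550906240940094), (0.04788751155138016, 0.007702618837356567), 45.2154426574707) 45.70531375975056
pin 872 [0.58738936 0.10112395 0.14962384] [0.58864175 0.10005806 0.14618871] 0.15536389339720136
```

Key now at 45.5° world with the tool aligned, leaving about 2.39 rad. I regrip for the second stroke.

```bash
python3 -m crank '[[[0,0.1,2.5],[0,0,0]],[[0,0,1.5],[0,0,0]],[[0,0,0],[0,0,0]]]'; python3 -m crank '[[[0,0,0],[0,0,0]],[[0,0,0],[0,0,0]],[[0,0,0],[0,0,0]],[[0,0,0],[0,0,0]]]' 0 60
python3 -m crank '[[[0,0,0],[0,0,0.145]],[[0,0,0],[0,0,0.145]],[[0,0,0],[0,0,0.145]],[[0,0,0],[0,0,0.145]],[[0,0,0],[0,0,0.145]]]'
python3 -m crank '[[[0,0,0],[0,0,0.145]],[[0,0,0],[0,0,0.145]],[[0,0,0],[0,0,0.145]],[[0,0,0],[0,0,0.145]],[[0,0,0],[0,0,0.145]]]'
python3 -m crank '[[[0,0,0],[0,0,0.145]],[[0,0,0],[0,0,0.145]],[[0,0,0],[0,0,0.145]],[[0,0,0],[0,0,0.145]],[[0,0,0],[0,0,0]]]'
cat > st.py <<'E'
from h import *
o=monitor.get_obs();R=Ro.from_rotvec(o['orientation']).as_matrix();print(o['joints'].round(2),"yaw",np.degrees(np.arctan2(R[1,0],R[0,0])),"M",o['moment'].round(3),"F",o['contact_force'].round(1),o['tcp_pos'],o['grip_width'])
E
python3 st.py
```

```text
clock: 9.1
tcp_pos: [0.5762, 0.2248, 0.1334]
orientation: [1.213, -2.892, 0.001]
contact_force: [-0.7, 0.2, -1.1]
grip_width: 0.06
gripper_force: 0.0
clock: 9.5
tcp_pos: [0.5783, 0.2258, 0.137]
orientation: [-1.216, 2.895, 0.001]
contact_force: [-0.6, 0.5, 2.8]
grip_width: 0.0069
gripper_force: 58.7
clock: 10.0
tcp_pos: [0.5783, 0.2259, 0.137]
orientation: [-0.102, 3.139, 0.001]
contact_force: [-1.5, 0.5, 3.7]
grip_width: 0.0071
gripper_force: 61.1
clock: 10.5
tcp_pos: [0.5784, 0.2259, 0.1371]
orientation: [1.018, 2.972, 0.002]
contact_force: [-1.7, -0.1, 4.5]
grip_width: 0.0071
gripper_force: 60.8
clock: 11.0
tcp_pos: [0.5784, 0.2259, 0.137]
orientation: [1.822, 2.559, 0.002]
contact_force: [-2.1, 0.3, 5.2]
grip_width: 0.0072
gripper_force: 58.8
[-0.94  0.57  0.65  1.81 -0.43  0.91  0.24] yaw 109.07644463650736 M [ 0.017  0.378 -0.027] F [-2.1  0.3  5.2] [0.57841214 0.2259448  0.13701119] 0.007152262995512062
```

```bash
python3 -m crank '[[[0,0,0],[0,0,0.1]],[[0,0,0],[0,0,0.1]],[[0,0,0],[0,0,0.06]]]' >/dev/null; python3 st.py; python3 -m crank '[[[0,0,0],[0,0,0.04]]]' >/dev/null; python3 st.py; python3 -m crank '[[[0,0,0],[0,0,0.04]]]'>/dev/null; python3 st.py
```

```text
[-0.98  0.59  0.72  1.81 -0.48  0.92  0.02] yaw 94.23351817656678 M [-0.013  0.297  0.171] F [-1.7  0.6  5.2] [0.57843758 0.22596358 0.13704169] 0.00692664890912715
[-0.99  0.59  0.73  1.81 -0.49  0.92 -0.01] yaw 92.01711917932576 M [-0.088  0.289  0.153] F [-1.9 -0.3  4.7] [0.57843864 0.22595142 0.13703452] 0.00702126534571234
[-1.    0.6   0.74  1.81 -0.49  0.93 -0.04] yaw 89.76060480971933 M [-0.018  0.32   0.177] F [-1.3 -0.   5. ] [0.57843206 0.22595805 0.13701433] 0.00685610216763195
```

```bash
python3 -m crank '[[[0,0,0],[0,0,0.04]]]' >/dev/null; python3 st.py; python3 -m crank '[[[0,0,0],[0,0,0.03]]]' >/dev/null; python3 st.py; python3 -m crank '[[[0,0,0],[0,0,0]],[[0,0,0],[0,0,0]]]'>/dev/null; python3 st.py
```

```text
[-1.    0.6   0.75  1.81 -0.5   0.93 -0.08] yaw 87.46965069143012 M [-0.029  0.304  0.293] F [-1.7  0.2  5.4] [0.57844874 0.22592169 0.13702343] 0.007130967088602124
[-1.01  0.6   0.76  1.81 -0.51  0.93 -0.1 ] yaw 85.82116768701181 M [-0.096  0.371  0.765] F [-0.7  0.   5.9] [0.57845676 0.22592739 0.13704462] 0.007230578782393172
[-1.01  0.6   0.76  1.81 -0.51  0.93 -0.1 ] yaw 85.92605786152805 M [-0.042  0.377  0.627] F [-1.6  0.6  6.2] [0.57842823 0.22594865 0.13705131] 0.006895883809877158
```

The moment jumped from 0.17 to 0.77 N m at 88° wing angle, so that is the firm stop. I ease off, release and look.

```bash
python3 -m crank '[[[0,0,0],[0,0,-0.03]],[[0,0,0],[0,0,0]]]' >/dev/null; python3 st.py; python3 -m crank '[[[0,0,0],[0,0,0]],[[0,0,0],[0,0,0]],[[0,0,0],[0,0,0]],[[0,0,-5],[0,0,0]],[[0,0,-4],[0,0,0]]]' 6;python3 -m crank '[[[0,0,0],[0,0,0]],[[0,0,0],[0,0,0]]]'>/dev/null; python3 look.py pics/w3.png
```

```text
[-1.    0.6   0.75  1.81 -0.5   0.93 -0.07] yaw 87.589332824067 M [-0.024  0.309  0.244] F [-2.  -0.2  5.7] [0.57842578 0.22596023 0.13701867] 0.0070608188362389366
clock: 12.6
tcp_pos: [0.5777, 0.225, 0.2268]
orientation: [2.27, 2.171, -0.003]
contact_force: [1.1, 0.7, 0.2]
grip_width: 0.06
gripper_force: 0.0
[-1.06  0.5   0.83  1.74 -0.41  1.09 -0.14] t [0.5783492  0.22558755 0.22665843] yaw 87.47875102060732
key 637 ((0.5782302021980286, 0.2277640700340271), (0.04652778431773186, 0.007423026487231255), 87.66521453857422) 88.86369300575826
pin 313 [0.58858433 0.10228721 0.14823872] [0.58893374 0.10027738 0.14577314] 0.154468346421836
```

View pics/w3.png

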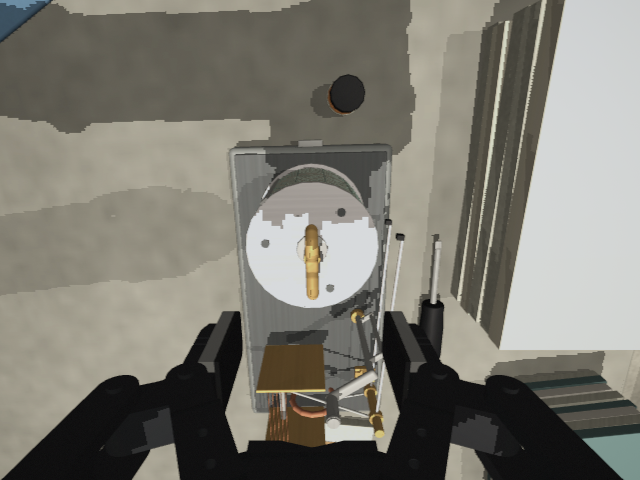

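Key stands at 88° (wings along y at (311,262)), so it is fully wound. The pin is at (0.589,0.100) and the computed lifter angle is about 0.98. Next I go over the pin.

```bash
python3 -m crank '[[[-4.2,0.55,0],[0,0,0]],[[-4.2,0.55,0],[0,0,0]],[[-4.1,0.5,0],[0,0,0]],[[0,0,0],[0,0,0]],[[0,0,0],[0,0,0]]]' 5; python3 look.py pics/w4.png;python3 - <<'E'
from h import *
o,p,d,C=grab("top");X=cloud(C,d);m=(d>0)&(X[...,2]>.137)&(X[...,2]<.158)&(abs(X[...,0]-.59)<.03)&(abs(X[...,1]-.1)<.03);print(m.sum(),X[m].mean(0) if m.any() else 0)
E
```

```text
clock: 13.35
tcp_pos: [0.5877, 0.0986, 0.2247]
orientation: [-2.272, -2.168, 0.003]
contact_force: [-0.7, 1.1, 0.0]
grip_width: 0.0499
gripper_force: 0.0
[-0.89  0.46  0.85  1.8  -0.39  1.06  0.05] t [0.58768886 0.09861883 0.22469535] yaw 87.31825895911348
key 1252 ((0.5784234404563904, 0.22060266137123108), (0.03778648003935814, 0.007447787560522556), 88.59993743896484) 88.7896204294256
pin 32075 [0.60828987 0.10808812 0.28794459] [0.60499913 0.10141191 0.22582384] 0.31463993742551416
22 [0.58949799 0.09682798 0.14981652]
```

View pics/w4.png

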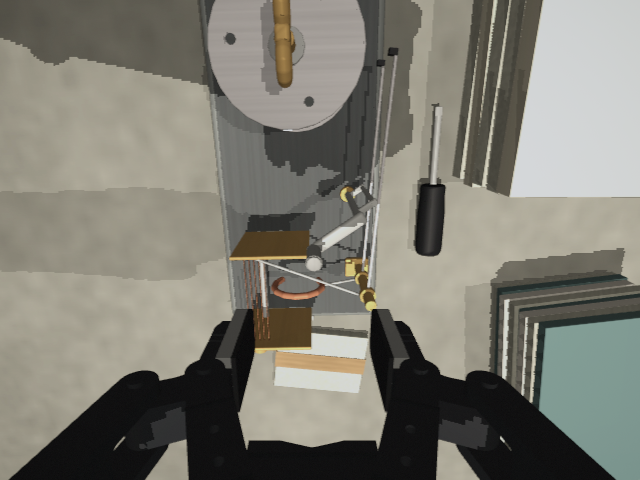

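The pin top is at (314,263), centred between the fingers. I descend and grip lightly.

```bash
python3 -m crank '[[[0.1,0.1,4.5],[0,0,0]],[[0,0,3],[0,0,0]],[[0,0,1.6],[0,0,0]],[[0,0,0],[0,0,0]],[[0,0,0],[0,0,0]]]'; python3 -m crank '[[[0,0,0],[0,0,0]],[[0,0,0],[0,0,0]],[[0,0,0],[0,0,0]],[[0,0,0],[0,0,0]],[[0,0,0],[0,0,0]]]' 0 25; python3 st.py
```

```text
clock: 13.95
tcp_pos: [0.5901, 0.1013, 0.1357]
orientation: [2.269, 2.172, 0.001]
contact_force: [0.5, 1.1, 0.5]
grip_width: 0.0501
gripper_force: 0.0
clock: 14.45
tcp_pos: [0.5894, 0.1004, 0.136]
orientation: [-2.27, -2.171, -0.0]
contact_force: [-2.1, -0.3, 5.9]
grip_width: 0.0087
gripper_force: 24.7
[-0.83  0.57  0.76  1.87 -0.49  0.9   0.13] yaw 87.45223100397314 M [-0.132  0.708 -0.02 ] F [-2.1 -0.3  5.9] [0.58936684 0.10043261 0.13600361] 0.008749891122617467
```

```bash
python3 -m crank '[[[-0.3,0.2,0],[0,0,0]],[[-0.3,0.25,0],[0,0,0]],[[-0.23,0.3,0],[0,0,0]],[[-0.22,0.3,0],[0,0,0]],[[0,0,0],[0,0,0]]]'>/dev/null; python3 st.py;  python3 -m crank '[[[-0.17,0.33,0],[0,0,0]],[[-0.17,0.34,0],[0,0,0]],[[-0.1,0.36,0],[0,0,0]],[[-0.1,0.37,0],[0,0,0]],[[0,0,0],[0,0,0]]]' >/dev/null; python3 st.py
```

```text
[-0.8   0.58  0.76  1.85 -0.5   0.91  0.15] yaw 87.45097113849701 M [-0.34  0.96  0.09] F [-4.9 -0.9  5.4] [0.59906416 0.08908221 0.13591122] 0.008719111026567925
[-0.77  0.6   0.75  1.82 -0.5   0.93  0.16] yaw 87.37733606283216 M [-1.08   0.812  0.115] F [-4.1 -5.7  5.4] [0.61291613 0.08116479 0.13590997] 0.008493591583847404
```

```bash
python3 -m crank '[[[-0.08,0.34,0],[0,0,0]],[[-0.02,0.34,0],[0,0,0]],[[0,0.1,0],[0,0,0]],[[0,0,0],[0,0,0]]]'>/dev/null; python3 st.py; python3 -m crank '[[[0,0.15,0],[0,0,0]],[[0,0,0],[0,0,0]]]' >/dev/null; python3 st.py
```

```text
[-0.76  0.61  0.75  1.8  -0.5   0.94  0.17] yaw 87.35449278779137 M [-1.208  1.372  0.049] F [-6.9 -5.5  6.6] [0.61984356 0.07944324 0.13588233] 0.008467997555797396
[-0.76  0.61  0.75  1.8  -0.5   0.94  0.17] yaw 87.35322221581514 M [-1.144  2.421  0.112] F [-11.3  -5.9  11.7] [0.61997622 0.07940136 0.13581556] 0.008640621822886186
```

The lever is at its stop: 1.5 mm more commanded gave only force. I ease off, release, lift and check.

```bash
python3 -m crank '[[[0,-0.15,0],[0,0,0]],[[0,0,0],[0,0,0]]]' 5 >/dev/null; python3 -m crank '[[[0,0,0],[0,0,0]],[[0,0,0],[0,0,0]],[[0,0,-4.5],[0,0,0]],[[0,0,-4.5],[0,0,0]],[[4,0,-2],[0,0,0]]]'; python3 -m crank '[[[4,0,0],[0,0,0]],[[3,0,0],[0,0,0]],[[0,0,0],[0,0,0]],[[0,0,0],[0,0,0]]]'; python3 look.py pics/w5.png
```

```text
clock: 16.75
tcp_pos: [0.625, 0.1153, 0.2501]
orientation: [2.277, 2.156, 0.006]
contact_force: [0.7, -0.5, 0.3]
grip_width: 0.0501
gripper_force: 0.0
clock: 17.15
tcp_pos: [0.6258, 0.1933, 0.2447]
orientation: [2.267, 2.174, -0.001]
contact_force: [-0.0, -1.0, 0.5]
grip_width: 0.05
gripper_force: 0.0
[-0.95  0.54  0.82  1.63 -0.43  1.16 -0.07] t [0.62576194 0.19329314 0.24469278] yaw 87.59785620153052
key 791 ((0.5791548490524292, 0.22740377485752106), (0.04663417115807533, 0.006863767746835947), 89.181640625) 89.14392485946608
pin 273 [0.61990602 0.0846733  0.14862244] [0.61959864 0.08323355 0.14606009] 0.15503763695075895
```

View pics/w5.png

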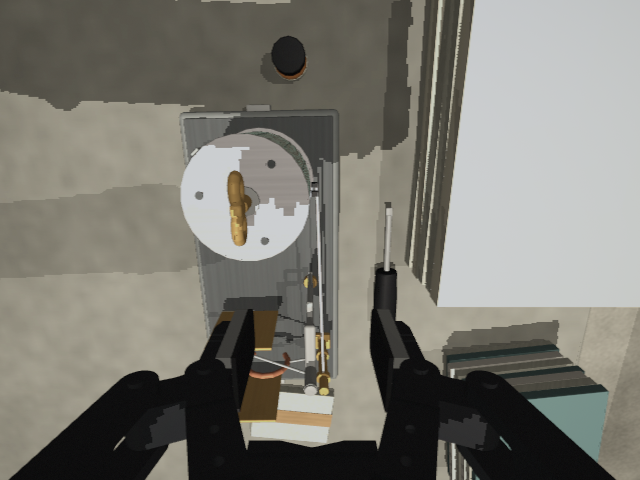

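The lever bar lies along the recorder (310,345), the pens touch the drum at (318,188) and the wings run along y. Everything else is in place, so I hand in.

```bash
python3 -c "
from bench import r
print(r.hand_in())"
```

```text
the job is handed in; nothing more can be done
None
```

The clock is wound to its firm stop, the lifter's lever is swung fully back with both pens on the chart, the gripper is clear of everything, and the job is handed in at about 17 s; the hand-in returned no verdict.

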